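# Draw the clogged filter element out of the paint filter pot with the pull hook

## Task

Take the red-handled hook from the rack, feel for the yellow wire loop down in the open filter pot, and gently draw the filter element out by it: keep the hook upright rather than levering it over against the loop, do not strain the loop or scrape the pot, and keep the gripper itself off the element and the pot, as both are wet with paint. Stand the element upright in the free part of the drip tray, setting it down softly, and take the hook out of the loop. Hang the hook back in the rack, and leave everything else where it is.

Things in the scene. Friction and masses are not known exactly. Their poses are not given: they have to be found in the camera images.
- pot: Paint filter pot, bolted down, lid off. Origin: centre of its underside on the bench, z up. Upright steel cylinder 92 mm across; smooth round bore 84 mm across, its floor 12 mm and its open mouth 175 mm above the bench; mouth flange 126 mm across. Foot plate 150 x 110 mm; pipe stubs reach 83 mm out along +x and -x. The hook may not press on it with over 12 N.
- pot_mouth (a point): Centre of the bore at the level of the pot's mouth (175 mm up). A rubber lip at the bore's floor grips the element's foot: 3 to 9 N of drag, besides its weight, over the first 12 mm of lift; above that the element slides free with 1.5 mm of play all round.
- element: Used filter element, seated on the floor of the pot's bore. Origin: centre of its underside; z its axis, up; 0.36 to 0.6 kg. Foot 66 mm across, mesh body 64 mm, round steel cap 81 mm across from 46 to 54 mm up. The yellow loop stands on the cap; hung by it the element tilts up to 20 degrees and rights itself when stood. More than 16 N from the hook on loop or element spoils it.
- loop_foot (a point): On the element's axis, midway between the two ears of the yellow wire loop, 58 mm above the element's underside; axes as the element's. The loop: an arch of 4 mm wire, 44 mm wide along x; its straight top bar, 26 mm long, runs along x, 30 mm out from here. Stuck with dried paint, it leans up to 37 degrees to +y or -y, angle unknown: the bar is up to 18 mm off the axis. Find it by feel.
- hook: Pull hook, hanging upright in the rack; 0.13 kg. Origin: on the shank axis at the underside of the collar, z up. Steel collar 34 mm across, 0 to 6 mm; red square handle 24 x 24 mm, sides along x and y, 6 to 68 mm. Below: straight round steel shank 5 mm thick, ending in a J at -120 mm. In the pot keep it upright within 3 degrees.
- hook_bend (a point): Middle of the 5 mm rod at the bottom of the hook's J: 6.5 mm out along the hook's +x from the shank axis, 117.5 mm below the collar's underside. The J bends to the hook's +x: its tip stands 14 mm out from the shank axis (outer face 16.5 mm) and reaches up to -104 mm; inside of the bend at -115 mm; 8 mm clear between shank and tip.
- rack: Blue steel tool rack fixed to the bench. Origin: middle of its foot on the bench, z up. Shelf plate 6 mm thick, 200 (y) x 90 mm (x), top at 135 mm, with two slots 14 mm wide at y = +48 and -48 mm, open to -x (front edge x = -45 mm), ending at x = +7 mm. A tool hangs with its shank in a slot at x about -4 to 0, its collar on the plate. Nothing stands above the plate but the tools.
- tray: Aluminium drip tray fixed to the bench, 190 (x) x 260 (y) x 28 mm, wall and floor 4 mm. Origin: centre of its underside. The gun cup stands near its +y end.
- tray_free (a point): Middle of the free part of the tray, on its floor (4 mm above the bench), 50 mm to -y of the tray's centre.
- cup: Aluminium spray-gun cup, 56 mm across, 62 mm high, in the tray. Origin: centre of its underside. Leave it.
- stirrer: Stirrer with pale wooden handle hanging in the rack's other slot; collar and handle as on the hook, flat blade below to -115 mm. Leave it.
- pot_lid: The pot's round steel lid, 126 mm across, 12 mm thick with a wire handle to 39 mm high, lying on the bench. Leave it.
- paint_can: Large paint can, 166 mm across, 186 mm high, black drips. Leave it.
- spray_can: Spray can, 66 mm across, 190 mm high. Leave it.
- red_jar: Red jar, 72 mm across, 85 mm high. Leave it.
- black_batten: Black painted batten, 170 x 30 x 20 mm, lying on the bench. Leave it.
- white_block: White painted wood block, 120 x 45 x 20 mm, lying on the bench. Leave it.
There are look-alikes about, which are no part of the job. Leave any green look-alike of the hook alone. What is shaped like the element but turquoise is not meant.

How it is judged:
On the way, in this order (a step that is already met when the one before it is completed fails the run):
1. the hook is taken out of the rack (distance of hook from where it was at the start of the episode above 0.05 m), for 0.1 s.
2. the element hangs on the hook, drawn clear of the pot's mouth (z of element in the frame of pot above 0.175 m and contact force between hook and element above 2.5 N), for 0.2 s.
3. the element stands upright in the free part of the drip tray, off the hook (x of element in the frame of tray between -0.055 and 0.055 m and y of element in the frame of tray between -0.088 and 0.03 m and z of element in the frame of tray between 0.001 and 0.009 m and angle between element's own z axis and vertical below 0.1 rad and contact force between hook and element below 0.2 N), for 0.3 s.
At the end, for the whole second after the job is handed in: The element stands at rest on the tray floor, upright within 0.1 rad, its centre within 55 mm of the tray's middle in x and from -88 to 30 mm in y, off the hook; the hook hangs still and upright in a slot of the rack, its collar on the plate (4 mm), its shank within 25 mm of the slot's middle (all of step 3 and linear speed of each of element, hook below 0.02 m/s and x of hook in the frame of rack between -0.025 and 0.01 m and z of hook in the frame of rack between 0.131 and 0.139 m and angle between hook's own z axis and vertical below 0.1 rad and (y of hook in the frame of rack between 0.038 and 0.058 m or y of hook in the frame of rack between -0.058 and -0.038 m)); the robot touches nothing.
It fails at once if the loop is strained: more than 16 N between hook and element, or the hook levered over by more than 0.06 rad from upright in the pot (contact force between hook and element above 16 N or (angle between hook's own z axis and vertical above 0.06 rad and horizontal distance between hook and pot below 0.06 m)).
It fails at once if the hook scrapes the pot: more than 12 N between them (contact force between hook and pot above 12 N).
It fails at once if the gripper or the arm touches the wet element or pot (contact force between any of the fingers, the arm and element above 0.5 N or contact force between any of the fingers, the arm and pot above 0.5 N).
It fails at once if the element is dropped or banged into the tray: more than 30 N (contact force between element and tray above 30 N).
It fails at once if something else is shifted by more than 15 mm (distance of any of cup, stirrer, pot_lid, paint_can, spray_can, red_jar, black_batten, white_block from where it was at the start of the episode above 0.015 m).
It also fails if it takes over 72 s, if anything falls off the work surface, if the arm or the gripper's body presses on something with over 40 N, if the wrist force passes 120 N, or if a joint passes its speed limit or range.

## Robot

A 6-joint arm with a two-finger parallel gripper is mounted at the origin on the work surface. World frame = base frame: x ahead of the robot, y to its left, z up, the work surface at z = 0. Lengths are in m, angles in rad, forces in N, time in s.
With the tool pointing down it reaches from about 0.35 to 0.775 m from the base axis. Payload 5.5 kg.
Tool frame: the origin (TCP) lies between the finger pads; the fingertips stand 8 mm ahead of it and the grasp point (between the pads) lies 11 mm behind it; z points along the fingers, y is the line along which they close (so a half turn about z gives the same grasp; the last joint's range is limited). The gripper opens to 85 mm and grips with 20 to 120 N. Pads are 22 mm wide; open, the fingers measure 114 mm over their backs; the gripper's body (76 mm by 85 mm) begins 54 mm behind the grasp point. The pads swing forward as they close: fully open they stand 13 mm farther back than shut.
Start: joints at [1.011, 0.313, 0.046, 1.304, 0, 1.431], TCP at [0.234, 0.525, 0.239] pointing down, gripper open.
Joint ranges: [-2.76, 2.76], [-0.86, 1.69], [-1.03, 1.26], [-2.2, 2.34], [-1.47, 1.5], [-3.14, 3.14]. Speed limits (rad/s): [2.57, 2.57, 3.14, 3.14, 3.14, 3.14].

## Interface

Orientations are given as a unit quaternion [w, x, y, z].
In Python, from workcell import status, vision, job gives the robot as it stands. The module is installed in compiled form; this text tells all that it offers.
- The arm moves only by the tool apply_moves, never from a script. Its argument "moves" is one flat list of numbers, 6 for each row, row after row: the shift along the world's x, y, z in units of 25 mm (1.0 is 25 mm), then the turn, a rotation vector about the world's x, y, z in rad. In form: [x, y, z, rx, ry, rz, x, y, z, rx, ry, rz, ...]. A call has 1 to 20 rows; each row is the pose to reach, as a shift and turn from the pose commanded when the call began; what a row does not reach only later rows make up. A row lasts 1/12 s, in which the tool goes at most 41.7 mm and 7.16 degrees, less where a joint would pass 70% of its speed; a pose out of reach is approached as far as the arm can. A call with a gripper value outside its range is refused whole. "claw" is the opening in per cent of the stroke, from 0 (shut) to 100 (fully open), set as the call begins (left out, the last holds). The fingers move at their own pace and stop on an object; "newtons" is the grip in N (left out, the last holds). Time passes only in rows, so rows that repeat a pose let the fingers close. It gives the time, the measured TCP pose, the force, the opening and the grip force at its end, in the units of the state.
- status.get_state(): the state, without advancing time (a new reading comes with each control period).
- vision.read_camera(name): name is "scene" or "top" or "wrist"; returns a dict with "image" (480x640x3 uint8, blue, green, red), "camera_matrix" (3x3 intrinsics, pixels), "camera_from_world" (4x4, takes a point from world to camera coordinates). Camera axes: x right, y down, z forward; pixel columns grow to the right and rows downward; lengths in m; the calibration is good to about 2 mm. The wrist camera is an equidistant fisheye: a pixel r from the principal point sees the ray r / f radians off the axis. A picture is of the moment at which its call begins. There is no depth.
- job.hand_in(): hands the job in; it is judged then, once.
The state is a dict: "clock": time; "joint_pos": joint angles; "qvel": joint speeds; "tau": joint torques, N m; "tcp_pos": TCP position; "orientation": TCP orientation; "wrist_force": force on the tool from outside, world axes, zero at the start; "ft_torque": the same for the moment, N m; "finger_gap": finger opening in m; "grip_force": force on a finger pad.
Only numpy, scipy, OpenCV 4.12 (cv2) and the standard library are available. Lean on these libraries where they do the work, as an engineer would, in place of code of your own. Each camera call takes 0.05 s, during which the arm holds its last target. There are 200 camera calls.

## Working session

There is one attempt and no reset: what is moved stays moved. The work goes in short steps, Python scripts to look and compute and a tool call to move; the robot and the scene stay as the last step left them, time stands still between calls to the robot, and variables do not carry over. Pictures are saved under pics/ and viewed, at most 10 in all, crops included, and the job is handed in when it is done.

Besides the shell and the picture viewer there is one more tool, called after "Request:" by a JSON object that holds its "method" and its "body". apply_moves: Moves the arm, as the interface text tells. Its arguments: {"type":"object","properties":{"moves":{"type":"array","items":{"type":"number"}},"claw":{"type":"number"},"newtons":{"type":"number"}},"required":["moves"]}

```bash
mkdir -p pics; cat > h.py <<'E'
from workcell import status, vision, job
import cv2, numpy as np
def cam(n,save=None):
    d=vision.read_camera(n)
    if save: cv2.imwrite('pics/'+save,d['image'])
    return d
def ray(d,u,v):
    K=d['camera_matrix'];T=d['camera_from_world']
    r=np.array([(u-K[0,2])/K[0,0],(v-K[1,2])/K[1,1],1]);R=T[:3,:3]
    return -R.T@T[:3,3],R.T@r
def at_z(d,u,v,z):
    o,r=ray(d,u,v);return o+r*(z-o[2])/r[2]
def proj(d,p):
    T=d['camera_from_world'];q=T[:3,:3]@np.array(p)+T[:3,3];q=d['camera_matrix']@q;return q[:2]/q[2]
def st():
    s=status.get_state()
    for k in s: print(k,np.round(s[k],4))
E
python3 - <<'E'
from h import *
import pickle
a=cam('top','top1.png');b=cam('scene','sc1.png')
pickle.dump((a,b),open('c1.pkl','wb'))
print(a['camera_matrix'],a['camera_from_world'],b['camera_matrix'],b['camera_from_world'])
st()
E
```

```text
[[557.49734811   0.         325.42137694]
 [  0.         557.49734811 243.13100383]
 [  0.           0.           1.        ]] [[-0.12722939 -0.99186793 -0.00327022 -0.00876576]
 [-0.96929381  0.12503188 -0.21174641  0.5160229 ]
 [ 0.21043336 -0.02377056 -0.97731917  1.27463653]
 [ 0.          0.          0.          1.        ]] [[589.18329643   0.         312.81087257]
 [  0.         589.18329643 243.15296845]
 [  0.           0.           1.        ]] [[ 0.75724304  0.65305115 -0.01035231 -0.3389019 ]
 [ 0.46724471 -0.55273071 -0.69005155 -0.15563178]
 [-0.456361    0.51769967 -0.72368618  1.6608645 ]
 [ 0.          0.          0.          1.        ]]
clock 0.1
joint_pos [1.0114 0.3139 0.0451 1.3036 0.     1.4312]
qvel [ 0.0016 -0.001   0.0025  0.001  -0.0001  0.0003]
tau [ 2.30000e-03 -4.81726e+01  2.99244e+01  1.28000e-02 -2.00000e-04
 -0.00000e+00]
tcp_pos [0.2342 0.5247 0.2385]
orientation [-3.000e-04  2.084e-01  9.781e-01 -8.000e-04]
wrist_force [ 0.65    0.464  -0.0277]
ft_torque [-0.0097  0.0394  0.0111]
grip_force 0.0
finger_gap 0.0851
```

View pics/top1.png

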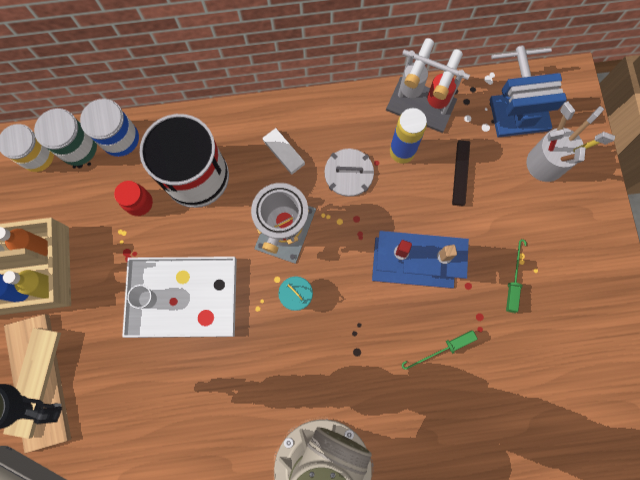

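View pics/sc1.png

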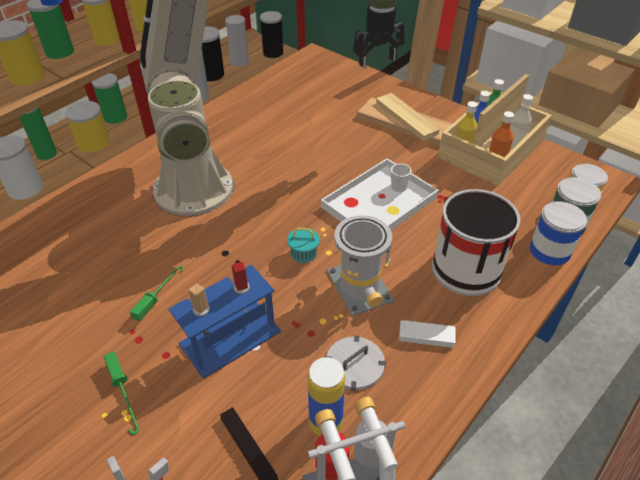

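Overview: pot mouth is at top (280,210), rack at (420,257) with the red hook at (403,249) and the stirrer at (448,254). Tray is at (180,297) with the cup at its left end. Next I'll enlarge.

```bash
python3 - <<'E'
import cv2
a=cv2.imread('pics/top1.png')[170:345,110:480]
b=cv2.imread('pics/sc1.png')[150:380,160:450]
cv2.imwrite('pics/tc.png',cv2.resize(a[:, 125:],None,fx=3.2,fy=3.2,interpolation=cv2.INTER_CUBIC))
cv2.imwrite('pics/scc.png',cv2.resize(b,None,fx=2.6,fy=2.6,interpolation=cv2.INTER_CUBIC))
E
```

```text
(no output)
```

View pics/tc.png

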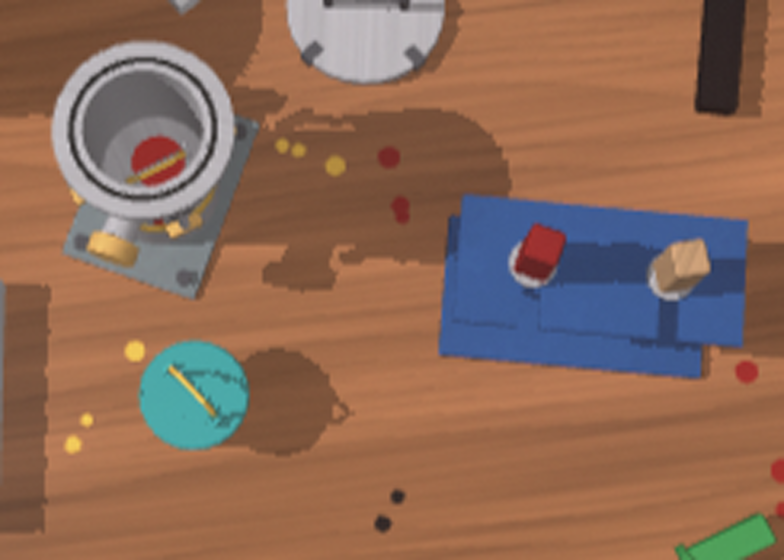

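View pics/scc.png

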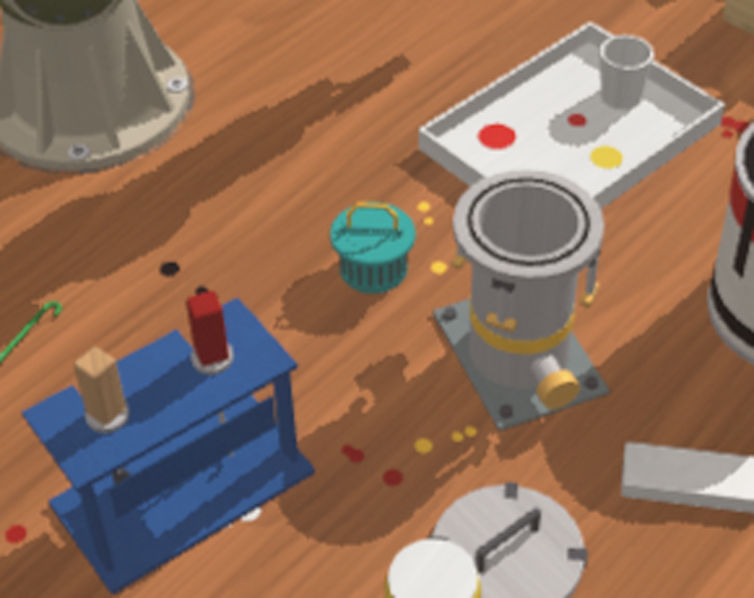

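The top crop shows the pot mouth ellipse centred near (144,130). A yellow loop bar is visible inside it from (130,180) to (185,153). The hook handle top is at (546,238) and the rack plate corners are (462,195), (748,220), (743,347) and (453,320). The slots open towards the robot.

```bash
python3 - <<'E'
from h import *
import pickle
a,b=pickle.load(open('c1.pkl','rb'))
T=lambda x,y,z:at_z(a,235+x/3.2,170+y/3.2,z)
S=lambda x,y,z:at_z(b,160+x/2.6,150+y/2.6,z)
P=lambda n,p:print(n,np.round(p,4))
P('pot top cam',T(144,130,.175));P('pot scene',S(528.5,222,.175))
for x,y in [(53,130),(235,130),(144,42),(144,218)]:P('fl',T(x,y,.175))
for c in [(462,195),(748,220),(743,347),(453,320)]:P('plate',T(*c,.135))
for c in [(237,299),(297,367),(85,478),(24,412)]:P('plate s',S(*c,.135))
P('hook handle top',T(546,238,.203));P('hook top s',S(203,297,.203))
P('collar',T(533,263,.138));P('collar s',S(211,357,.138))
for h in (.094,.1): P('bar',[T(130,180,h),T(185,153,h)])
for c in [(589,25),(722,103),(420,130)]: P('tray s',S(*c,.028))
for c in [(125,258),(236,257),(234,336),(123,340)]:P('tray t',at_z(a,*c,.028))
for c in [(258,122),(197,298),(64,252)]:P('foot',T(*c,.005))
P('turq cap',T(193,395,.054));P('cup',at_z(a,139,296,.062))
E
```

```text
pot top cam [0.57   0.0179 0.175 ]
pot scene [0.5782 0.0192 0.175 ]
fl [0.578  0.0798 0.175 ]
fl [ 0.562  -0.0439  0.175 ]
fl [0.6329 0.011  0.175 ]
fl [0.5085 0.0247 0.175 ]
plate [ 0.5058 -0.1965  0.135 ]
plate [ 0.4624 -0.3924  0.135 ]
plate [ 0.3744 -0.3727  0.135 ]
plate [ 0.4186 -0.1772  0.135 ]
plate s [ 0.425  -0.1765  0.135 ]
plate s [ 0.5133 -0.1971  0.135 ]
plate s [ 0.465  -0.3787  0.135 ]
plate s [ 0.3812 -0.3682  0.135 ]
hook handle top [ 0.4545 -0.2386  0.203 ]
hook top s [ 0.4505 -0.2311  0.203 ]
collar [ 0.4508 -0.2379  0.138 ]
collar s [ 0.4552 -0.236   0.138 ]
bar [[ 0.5571  0.0364  0.094 ]
 [ 0.5722 -0.0057  0.094 ]]
bar [[ 0.5556  0.036   0.1   ]
 [ 0.5705 -0.0059  0.1   ]]
tray s [0.3621 0.4244 0.028 ]
tray s [0.545  0.4077 0.028 ]
tray s [0.3305 0.172  0.028 ]
tray t [0.5421 0.4114 0.028 ]
tray t [0.5102 0.1441 0.028 ]
tray t [0.3224 0.1665 0.028 ]
tray t [0.3464 0.4262 0.028 ]
foot [ 0.6139 -0.0628  0.005 ]
foot [0.4807 0.001  0.005 ]
foot [0.5297 0.0988 0.005 ]
turq cap [0.4004 0.0107 0.054 ]
cup [0.4398 0.3721 0.062 ]
```

Request:
{"method": "apply_moves", "body": {"moves": [8.6,-11,2.5,0,0,0.2,8.6,-11,2.5,0,0,0.2,8.6,-11,2.5,0,0,0.2,8.6,-11,2.5,0,0,0.2,8.6,-11,2.5,0,0,0.2,8.6,-11,2.5,0,0,0.2,8.6,-11,2.5,0,0,0.2,8.6,-11,2.5,0,0,0.2,8.6,-30,2.5,0,0,0.2,8.6,-30,2.5,0,0,0.2,8.6,-30,2.5,0,0,0.2,8.6,-30,2.5,0,0,0.2,8.6,-30,2.5,0,0,0.2,8.6,-30,2.5,0,0,0.2,8.6,-30,2.5,0,0,0.2,8.6,-30,2.5,0,0,0.2,8.6,-30,2.5,0,0,0.2,8.6,-30,2.5,0,0,0.2,8.6,-30,2.5,0,0,0.2,8.6,-30,2.5,0,0,0.2], "claw": 100}}

```text
clock: 1.77
tcp_pos: [0.4488, -0.2276, 0.3014]
orientation: [-0.0, 0.11, 0.994, 0.0]
wrist_force: [0.9, 1.4, -0.0]
finger_gap: 0.0857
grip_force: 0.0
```

```bash
python3 - <<'E'
from h import *
import pickle
st()
w=cam('wrist','w1.png');pickle.dump(w,open('w1.pkl','wb'))
print(w['camera_matrix'],w['camera_from_world'])
E
```

```text
clock 1.7667
joint_pos [-6.2890e-01  1.6240e-01  1.4000e-03  1.4102e+00 -1.0000e-04 -4.0770e-01]
qvel [-0.6845  0.3752  0.454   0.0824  0.0109 -0.6748]
tau [  1.9697 -42.2834  28.4136   0.1501  -0.1795   0.5783]
tcp_pos [ 0.4488 -0.2276  0.3014]
orientation [-2.000e-04  1.103e-01  9.939e-01  0.000e+00]
wrist_force [ 0.8536  1.4478 -0.0084]
ft_torque [ 0.005  -0.0593 -0.0163]
grip_force 0.0
finger_gap 0.0857
[[371.64829954   0.         316.44728398]
 [  0.         371.64829954 240.68677436]
 [  0.           0.           1.        ]] [[ 2.19012980e-01  9.75721725e-01 -6.55709916e-04  1.23127482e-01]
 [ 9.22847489e-01 -2.06926380e-01  3.24859946e-01 -5.24062900e-01]
 [ 3.16837224e-01 -7.17536652e-02 -9.45761907e-01  2.80261743e-01]
 [ 0.00000000e+00  0.00000000e+00  0.00000000e+00  1.00000000e+00]]
```

View pics/w1.png

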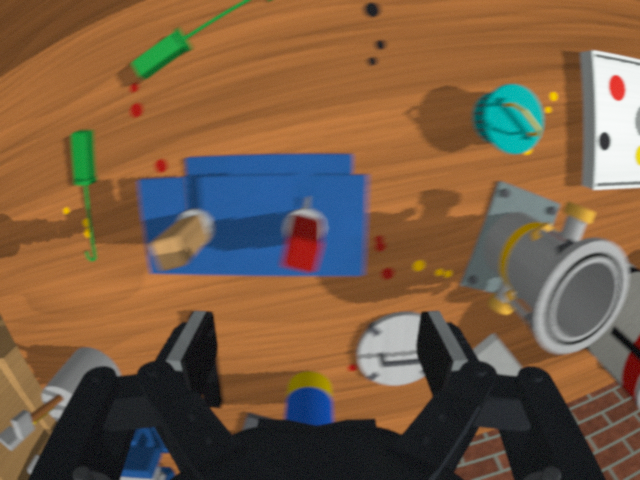

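The wrist view shows the red handle at (302,243), collar at (305,226), stirrer at (180,243), and the slots opening upward (towards the robot). I'll fit the handle box to the red mask in each camera.

```bash
cat >> h.py <<'E'
def projall(d,P,fish):
    T=d['camera_from_world'];K=d['camera_matrix']
    if fish: return cv2.fisheye.projectPoints(np.array(P,float).reshape(-1,1,3),cv2.Rodrigues(T[:3,:3])[0],T[:3,3].copy(),K,np.zeros(4))[0].reshape(-1,2)
    return cv2.projectPoints(np.array(P,float),cv2.Rodrigues(T[:3,:3])[0],T[:3,3],K,None)[0].reshape(-1,2)
def wray(d,u,v):
    K=d['camera_matrix'];T=d['camera_from_world'];q=np.array([u-K[0,2],v-K[1,2]])/K[0,0];t=np.hypot(*q)
    r=np.array([*(q/t*np.sin(t)),np.cos(t)]);R=T[:3,:3];return -R.T@T[:3,3],R.T@r
def w_at_z(d,u,v,z):
    o,r=wray(d,u,v);return o+r*(z-o[2])/r[2]
def fitbox(d,fish,box,g,z0,z1,half=.012):
    from scipy.optimize import minimize
    u0,u1,v0,v1=box;im=d['image'].astype(int);B,G,R=im[...,0],im[...,1],im[...,2]
    m=((R>70)&(R>2.2*G)&(R>2.2*B));M=np.zeros(m.shape,np.uint8);M[v0:v1,u0:u1]=m[v0:v1,u0:u1]
    n,l,s,c=cv2.connectedComponentsWithStats(M);k=1+np.argmax(s[1:,4]);M=(l==k)
    S=4
    def cost(p):
        x,y,a=p;P=[(x+half*(i*np.cos(a)-j*np.sin(a)),y+half*(i*np.sin(a)+j*np.cos(a)),z) for i in(-1,1) for j in(-1,1) for z in(z0,z1)]
        q=projall(d,P,fish)-[u0,v0];h=cv2.convexHull(((q+.5)*S*16).astype(np.int32))
        c=np.zeros(((v1-v0)*S,(u1-u0)*S),np.uint8);cv2.fillConvexPoly(c,h,1,shift=4)
        c=cv2.resize(c.astype(np.float32),(u1-u0,v1-v0),interpolation=cv2.INTER_AREA)
        return np.abs(c-M[v0:v1,u0:u1]).sum()
    best=min((minimize(cost,[*g,a],method='Nelder-Mead',options=dict(initial_simplex=[[*g,a],[g[0]+.01,g[1],a],[g[0],g[1]+.01,a],[*g,a+.3]])) for a in np.arange(-.7,.9,.4)),key=lambda r:r.fun)
    return best.x,best.fun,M.sum()
E
python3 - <<'E'
from h import *
import pickle
a,b=pickle.load(open('c1.pkl','rb'));w=pickle.load(open('w1.pkl','rb'))
g=(.452,-.237)
print(fitbox(w,True,(260,345,200,290),g,.141,.203))
print(fitbox(a,False,(385,425,230,270),g,.141,.203))
print(fitbox(b,False,(220,260,250,300),g,.141,.203))
st_=status.get_state();print(st_['tcp_pos'],st_['qvel'])
E
```

```text
(array([ 0.45088936, -0.23811521,  1.09065858]), np.float64(746.5625), np.int64(1243))
(array([ 0.45208016, -0.23618896, -0.67644509]), np.float64(45.0625), np.int64(165))
(array([ 0.45296107, -0.23433508, -0.64829959]), np.float64(50.0), np.int64(306))
[ 0.44950393 -0.23308055  0.30073389] [ 0.07518039 -0.02843717 -0.05851256  0.01189947  0.03258013  0.13511998]
```

```bash
python3 - <<'E'
from h import *
import pickle
w=cam('wrist','w2.png');pickle.dump(w,open('w2.pkl','wb'))
print(np.round(projall(w,[[.452,-.237,.141],[.452,-.237,.203]],True)))
for g in [(.452,-.237),(.445,-.235),(.46,-.24)]: print(fitbox(w,True,(250,355,190,300),g,.141,.203))
im=w['image'][190:300,250:355].astype(int);m=(im[...,2]>70)&(im[...,2]>2.2*im[...,1])&(im[...,2]>2.2*im[...,0])
c=cv2.resize(w['image'][180:300,240:360],None,fx=5,fy=5,interpolation=cv2.INTER_NEAREST);cv2.imwrite('pics/w2c.png',c)
E
```

```text
[[312. 224.]
 [311. 250.]]
(array([ 0.45241263, -0.2341261 ,  1.18616357]), np.float64(355.375), np.int64(1643))
(array([ 0.45234617, -0.23455215,  1.18146432]), np.float64(356.375), np.int64(1643))
(array([ 0.45249771, -0.23436099, -0.38377968]), np.float64(355.1875), np.int64(1643))
```

View pics/w2c.png

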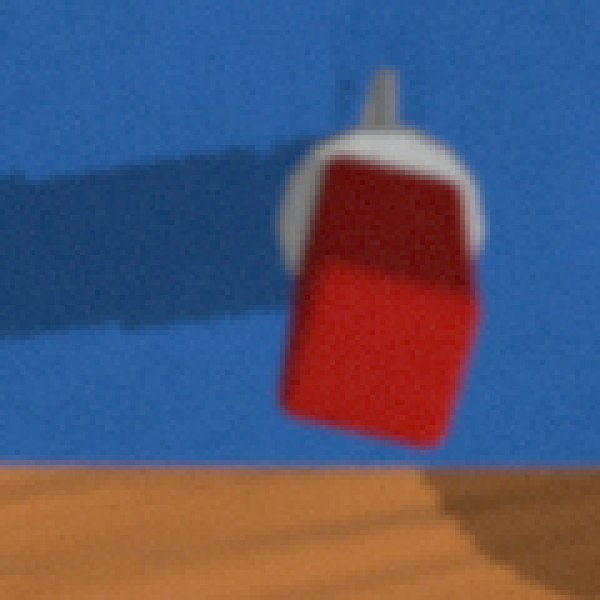

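The crop shows the top face corners at (320,255), (478,298), (435,447) and (283,412). The shank shows through the slot at (380,100).

```bash
python3 - <<'E'
from h import *
import pickle
w=pickle.load(open('w2.pkl','rb'))
p=np.array([w_at_z(w,240+x/5,180+y/5,.203) for x,y in [(318,255),(478,298),(437,450),(280,414)]])
print(np.round(p,4),p.mean(0))
for i in range(4):
    e=p[(i+1)%4]-p[i];print(np.hypot(*e[:2]),np.degrees(np.arctan2(e[1],e[0])))
T=w['camera_from_world'];print(-T[:3,:3].T@T[:3,3]); st()
# pot mouth check in wrist
E
```

```text
[[ 0.4378 -0.2386  0.203 ]
 [ 0.4483 -0.2194  0.203 ]
 [ 0.4684 -0.2293  0.203 ]
 [ 0.4585 -0.2489  0.203 ]] [ 0.45323342 -0.23406263  0.203     ]
0.02183510392890994 61.40964990147342
0.022427309390284835 -26.247186324248556
0.02187125845187364 -116.76272449226833
0.023123297780555763 153.62018488282203
[ 0.36864733 -0.21312813  0.43462137]
clock 1.8667
joint_pos [-6.3140e-01  1.6510e-01  2.8000e-03  1.4087e+00 -1.0000e-03 -4.0530e-01]
qvel [ 0.0683 -0.0355 -0.0412  0.0362  0.0365  0.0521]
tau [ -1.4735 -39.3221  31.0737  -0.35    -0.2585  -0.4061]
tcp_pos [ 0.4492 -0.2297  0.3006]
orientation [-4.000e-04  1.128e-01  9.936e-01 -4.000e-04]
wrist_force [-0.4172  0.5518 -0.0708]
ft_torque [0.0781 0.0015 0.0101]
grip_force 0.0
finger_gap 0.0854
```

Request:
{"method": "apply_moves", "body": {"moves": [0.16,-0.37,-0.5,0,0,-0.12,0.16,-0.37,-1.5,0,0,-0.24,0.16,-0.37,-2.2,0,0,-0.27,0.16,-0.37,-2.2,0,0,-0.27,0.16,-0.37,-2.2,0,0,-0.27,0.16,-0.37,-2.2,0,0,-0.27]}}

```text
clock: 2.37
tcp_pos: [0.4537, -0.2338, 0.2478]
orientation: [0.0, 0.242, 0.97, -0.0]
wrist_force: [-0.8, 0.2, 0.3]
finger_gap: 0.0855
grip_force: 0.0
```

```bash
python3 - <<'E'
from h import *
st()
E
```

```text
clock 2.3667
joint_pos [-6.3330e-01  1.8470e-01 -1.0190e-01  1.2835e+00  2.0000e-04 -1.4520e-01]
qvel [-0.0024 -0.0075  0.0194 -0.0027 -0.0007  0.0024]
tau [-8.46000e-02 -3.96743e+01  2.89493e+01  1.29000e-02 -2.10000e-03
  1.40000e-03]
tcp_pos [ 0.4537 -0.2338  0.2478]
orientation [ 3.000e-04  2.416e-01  9.704e-01 -1.000e-04]
wrist_force [-0.7761  0.1602  0.3304]
ft_torque [ 0.0266 -0.0201  0.0242]
grip_force 0.0
finger_gap 0.0855
```

Request:
{"method": "apply_moves", "body": {"moves": [0,0,-1.2,0,0,0,0,0,-2.2,0,0,0,0,0,-3,0,0,0,0,0,-3,0,0,0,0,0,-3,0,0,0]}}

```text
clock: 2.78
tcp_pos: [0.4535, -0.2339, 0.1725]
orientation: [-0.0, 0.242, 0.97, 0.0]
wrist_force: [0.9, -0.6, 0.1]
finger_gap: 0.0858
grip_force: 0.0
```

Request:
{"method": "apply_moves", "body": {"moves": [0,0,0,0,0,0,0,0,0,0,0,0,0,0,0,0,0,0,0,0,0,0,0,0,0,0,0,0,0,0,0,0,0,0,0,0,0,0,0,0,0,0,0,0,0,0,0,0], "claw": 0, "newtons": 70}}

```text
clock: 3.45
tcp_pos: [0.4537, -0.2345, 0.1726]
orientation: [0.001, 0.242, 0.97, -0.0]
wrist_force: [-0.7, -1.0, 6.9]
finger_gap: 0.0232
grip_force: 68.3
```

```bash
python3 - <<'E'
from h import *
st()
E
```

```text
clock 3.45
joint_pos [-0.6343  0.2194 -0.2456  1.1044  0.     -0.1444]
qvel [ 0.0013 -0.0011 -0.0001  0.0001  0.0006 -0.0011]
tau [ 1.81600e-01 -3.85955e+01  2.68253e+01 -3.95800e-01  7.87000e-02
  7.00000e-03]
tcp_pos [ 0.4537 -0.2345  0.1726]
orientation [ 6.000e-04  2.425e-01  9.702e-01 -2.000e-04]
wrist_force [-0.7256 -0.9893  6.9088]
ft_torque [0.0702 0.169  0.0246]
grip_force 68.3242
finger_gap 0.0232
```

Request:
{"method": "apply_moves", "body": {"moves": [0,0,0.2,0,0,0,-0.8,0.17,0.25,0,0,0,-1.8,0.4,0.25,0,0,0,-3,0.66,0.25,0,0,0,-3.2,0.7,0.25,0,0,0,-3.2,0.7,1.5,0,0,0,-3.2,0.7,3,0,0,0,-3.2,0.7,4.5,0,0,0,-3.2,0.7,6,0,0,0,-3.2,0.7,7,0,0,0,-3.2,0.7,7,0,0,0,-3.2,0.7,7,0,0,0]}}

```text
clock: 4.45
tcp_pos: [0.3742, -0.2172, 0.348]
orientation: [0.001, 0.242, 0.97, -0.001]
wrist_force: [-0.3, 0.2, -1.4]
finger_gap: 0.0232
grip_force: 69.0
```

```bash
python3 - <<'E'
from h import *
import pickle
st()
b=cam('scene','sc3.png');a=cam('top','top3.png');pickle.dump((a,b),open('c3.pkl','wb'))
s=status.get_state();t=s['tcp_pos']
p=np.array([projall(b,[t-[0,0,.0376],t-[0,0,.16]],False)]);q=projall(a,[t-[0,0,.0376],t-[0,0,.16]],False)
print(p,q)
u,v=p[0,1].astype(int)
c1=cv2.resize(b['image'][v-60:v+30,u-50:u+50],None,fx=4,fy=4,interpolation=cv2.INTER_CUBIC)
u,v=q[1].astype(int)
c2=cv2.resize(a['image'][v-50:v+40,u-50:u+50],None,fx=4,fy=4,interpolation=cv2.INTER_CUBIC)
cv2.imwrite('pics/c3.png',np.hstack([c1,c2]))
E
```

```text
clock 4.45
joint_pos [-7.1210e-01  2.2400e-02 -4.2000e-02  1.5033e+00  2.0000e-04 -2.2230e-01]
qvel [-0.0004  0.0196 -0.0734 -0.0228  0.0008  0.0011]
tau [ 6.53000e-02 -3.37464e+01  3.23775e+01  3.04400e-01  1.10000e-03
  6.00000e-04]
tcp_pos [ 0.3742 -0.2172  0.348 ]
orientation [ 1.400e-03  2.425e-01  9.702e-01 -6.000e-04]
wrist_force [-0.2873  0.1525 -1.3747]
ft_torque [-0.0896 -0.0318 -0.0437]
grip_force 69.0086
finger_gap 0.0232
[[[210.42620317 205.34245225]
  [218.31490259 248.02832993]]] [[408.39955485 275.85473374]
 [400.15552324 284.80525942]]
```

View pics/c3.png

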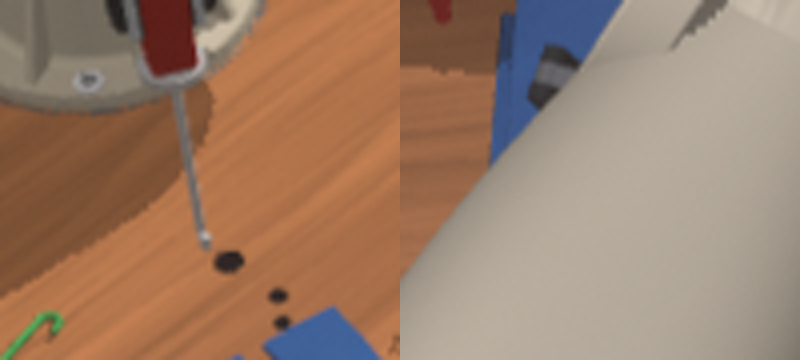

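In the scene crop the J points towards the scene camera, with its bright tip at (206,236). That means hook +x is about -27° in the world. Next: rise and move so the wrist camera looks down the pot.

Request:
{"method": "apply_moves", "body": {"moves": [0.5,0.3,1.5,0,0,0,2,1.3,1.5,0,0,0.12,3.2,2.4,1.5,0,0,0.24,4.4,3.5,1.5,0,0,0.36,5.6,4.6,1.5,0,0,0.48,6.8,5.8,1.5,0,0,0.6,8,7,1.5,0,0,0.72,9.2,8.2,1.5,0,0,0.82,10.2,9.6,1.5,0,0,0.82,10.8,10.4,1.5,0,0,0.82,11.2,10.6,1.5,0,0,0.82,11.2,10.6,1.5,0,0,0.82,11.2,10.6,1.5,0,0,0.82,11.2,10.6,1.5,0,0,0.82]}}

```text
clock: 5.72
tcp_pos: [0.6528, 0.0478, 0.383]
orientation: [-0.001, -0.164, 0.986, 0.0]
wrist_force: [-1.0, -1.5, -1.6]
finger_gap: 0.0233
grip_force: 69.2
```

```bash
python3 - <<'E'
from h import *
import pickle
st()
w=cam('wrist','w4.png');pickle.dump(w,open('w4.pkl','wb'))
b=cam('scene','sc4.png');pickle.dump(b,open('c4.pkl','wb'))
s=status.get_state();t=s['tcp_pos']
q=projall(w,[[.574,.018,.175]],True)[0].astype(int);p=projall(b,[t-[0,0,.15]],False)[0].astype(int);print(q,p)
u,v=np.clip(q,70,[570,410])
x0,y0=u-70,v-70;print('wrist crop',x0,y0)
c1=cv2.resize(w['image'][y0:y0+140,x0:x0+140],None,fx=4,fy=4,interpolation=cv2.INTER_CUBIC)
u,v=np.clip(p,30,[600,410]);c2=cv2.resize(b['image'][v-70:v+70,u-30:u+30],None,fx=4,fy=4,interpolation=cv2.INTER_CUBIC)
print(c1.shape,c2.shape);cv2.imwrite('pics/c4.png',np.hstack([c1,c2]))
E
```

```text
clock 5.7167
joint_pos [-4.9400e-02  5.2480e-01  7.1950e-01  1.7683e+00 -2.0000e-04 -3.7900e-01]
qvel [-0.0146 -0.0232  0.0041  0.0014  0.0001  0.0028]
tau [ 7.15600e-01 -5.76550e+01  2.88839e+01 -6.02000e-02  3.49000e-02
 -0.00000e+00]
tcp_pos [0.6528 0.0478 0.383 ]
orientation [-1.400e-03 -1.641e-01  9.864e-01  2.000e-04]
wrist_force [-1.0401 -1.4572 -1.5825]
ft_torque [-0.0219  0.0101 -0.0349]
grip_force 69.1544
finger_gap 0.0233
[313 116] [401 224]
wrist crop 243 46
(560, 560, 3) (560, 240, 3)
```

View pics/c4.png

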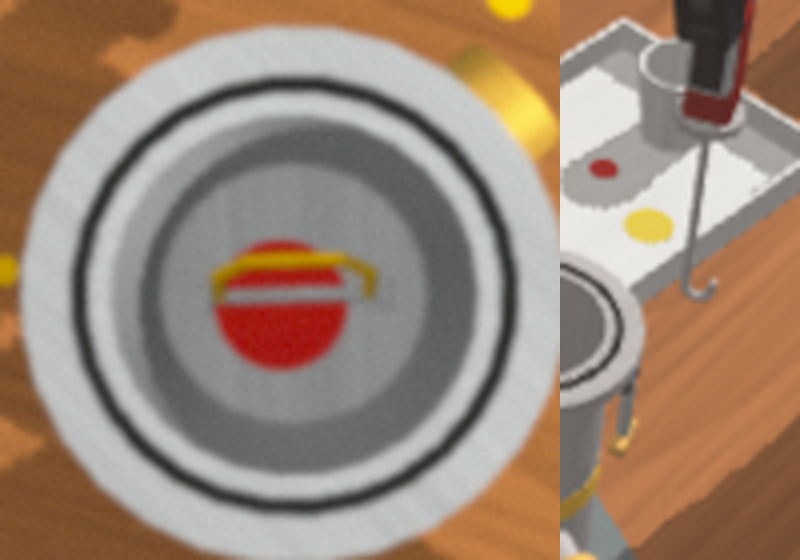

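The crop shows the cap centre at (295,293), the bar from (247,260) to (343,258) and the ears at (217,296) and (373,296). The scene crop shows the J pointing right, which confirms hook +x is now about 20°.

```bash
python3 - <<'E'
from h import *
import pickle
w=pickle.load(open('w4.pkl','rb'))
W=lambda x,y,z:w_at_z(w,243+x/4,46+y/4,z)
P=lambda n,p:print(n,np.round(p,4))
P('cap',W(295,293,.066));P('flange',W(290.5,296,.175));P('ring',W(295,295,.175))
for z in(.094,.098):
    a,b=W(247,260,z),W(343,258,z);P('bar',[a,b,(a+b)/2]);print(np.degrees(np.arctan2(*(b-a)[[1,0]])),np.hypot(*(b-a)[:2]))
a,b=W(217,296,.07),W(373,296,.07);P('ears',[a,b,(a+b)/2]);print(np.hypot(*(b-a)[:2]))
T=w['camera_from_world'];P('cam',-T[:3,:3].T@T[:3,3])
# scene camera: hook bend check
b=pickle.load(open('c4.pkl','rb'))
t=np.array([.6528,.0478,.383]);
for x in [(0,0,-.0376),(0.0061,.0022,-.1576),(.0132,.0048,-.1416)]: P('px',(projall(b,[t+x],False)[0]-[401-30,224-70])*4+[560,0])
E
```

```text
cap [0.575 0.022 0.066]
flange [0.5759 0.0211 0.175 ]
ring [0.5754 0.022  0.175 ]
bar [[0.5704 0.0062 0.094 ]
 [0.5612 0.0314 0.094 ]
 [0.5658 0.0188 0.094 ]]
110.13482930646045 0.02679299779312379
bar [[0.5705 0.0064 0.098 ]
 [0.5613 0.0313 0.098 ]
 [0.5659 0.0188 0.098 ]]
110.13482930646039 0.02653971956233817
ears [[5.832e-01 4.000e-04 7.000e-02]
 [5.683e-01 4.410e-02 7.000e-02]
 [5.758e-01 2.220e-02 7.000e-02]]
0.04614179639172237
cam [0.5746 0.0214 0.5171]
px [706.4515 117.6138]
px [694.0978 296.9901]
px [711.6467 278.4759]
```

Request:
{"method": "apply_moves", "body": {"moves": [-1.4,-0.5,0,0,0,0,-2.8,-1,0,0,0,0,-4,-1.4,0,0,0,0,-4.3,-1.45,0,0,0,0,-4.3,-1.45,0,0,0,0,-4.3,-1.45,0,0,0,0,-4.3,-1.45,0,0,0,0,-4.3,-1.45,0,0,0,0]}}

```text
clock: 6.48
tcp_pos: [0.5469, 0.012, 0.3842]
orientation: [0.0, -0.164, 0.986, 0.0]
wrist_force: [0.4, -0.0, -0.7]
finger_gap: 0.0234
grip_force: 69.3
```

```bash
cat > r.py <<'E'
from h import *
s=status.get_state();t=s['tcp_pos']
from scipy.spatial.transform import Rotation as R
q=s['orientation'];r=R.from_quat([q[1],q[2],q[3],q[0]]).as_matrix()
d=t[:2]-[.5659,.0188];n=np.array([.9455,.3256])
print(s['clock'],'tcp',np.round(t,4),'tilt',np.round(r[:2,2],4),'ydir',np.degrees(np.arctan2(r[1,1],r[0,1])),'F',np.round(s['wrist_force'],2),'M',np.round(s['ft_torque'],3))
print('rel bar n,b (mm)',1e3*d@n,1e3*d@[-n[1],n[0]],'hook z',t[2]-.0376,'qv',np.abs(s['qvel']).max(),'grip',s['grip_force'],s['finger_gap'])
E
python3 r.py
```

```text
6.4833 tcp [0.5469 0.012  0.3842] tilt [0.0005 0.0001] ydir 108.91412909695713 F [ 0.43 -0.01 -0.73] M [ 0.014 -0.02   0.052]
rel bar n,b (mm) -20.20237615831955 -0.20276222743247654 hook z 0.34657680398621915 qv 0.012016647377826928 grip 69.25115704536438 0.02344697856724606
```

Request:
{"method": "apply_moves", "body": {"moves": [-0.08,-0.03,0,0,0,0,-0.08,-0.03,-0.8,0,0,0,-0.08,-0.03,-1.8,0,0,0,-0.08,-0.03,-2.8,0,0,0,-0.08,-0.03,-3.6,0,0,0,-0.08,-0.03,-4.3,0,0,0,-0.08,-0.03,-4.8,0,0,0,-0.08,-0.03,-5.0,0,0,0,-0.08,-0.03,-5.0,0,0,0,-0.08,-0.03,-5.0,0,0,0]}}

```text
clock: 7.32
tcp_pos: [0.5442, 0.0114, 0.2595]
orientation: [-0.0, -0.165, 0.986, 0.0]
wrist_force: [-0.5, 0.3, -1.2]
finger_gap: 0.023
grip_force: 69.3
```

```bash
python3 r.py
```

```text
7.3167 tcp [0.5442 0.0114 0.2595] tilt [-0.0003  0.0001] ydir 108.93753745740837 F [-0.46  0.3  -1.19] M [-0.049  0.001  0.013]
rel bar n,b (mm) -22.879135807849423 0.1028284430319753 hook z 0.22185662805675074 qv 0.021079706463252097 grip 69.26368832588196 0.023038331338920658
```

Request:
{"method": "apply_moves", "body": {"moves": [0,0,-0.3,0,0,0,0,0,-0.6,0,0,0,0,0,-0.85,0,0,0,0,0,-1.05,0,0,0,0,0,-1.2,0,0,0,0,0,-1.27,0,0,0,0,0,-1.27,0,0,0,0,0,-1.27,0,0,0]}}

```text
clock: 7.98
tcp_pos: [0.5439, 0.0114, 0.2276]
orientation: [0.0, -0.164, 0.986, 0.0]
wrist_force: [-0.0, 0.7, -1.5]
finger_gap: 0.0235
grip_force: 69.3
```

```bash
python3 r.py
```

```text
7.9833 tcp [0.5439 0.0114 0.2276] tilt [0.     0.0001] ydir 108.91850850851326 F [-0.01  0.75 -1.51] M [ 0.012 -0.01   0.005]
rel bar n,b (mm) -23.219598084531672 0.12455294135321579 hook z 0.19002222136234195 qv 0.0064870815931993555 grip 69.2635452747345 0.023510016416131103
```

Request:
{"method": "apply_moves", "body": {"moves": [0.1,0.034,0,0,0,0,0.22,0.076,0,0,0,0,0.34,0.117,0,0,0,0,0.46,0.158,0,0,0,0,0.56,0.193,0,0,0,0,0.63,0.217,0,0,0,0,0.63,0.217,0,0,0,0,0.63,0.217,0,0,0,0,0.63,0.217,0,0,0,0]}}

```text
clock: 8.73
tcp_pos: [0.5595, 0.0168, 0.2275]
orientation: [-0.0, -0.164, 0.986, 0.0]
wrist_force: [0.4, 0.2, -1.8]
finger_gap: 0.0235
grip_force: 69.3
```

```bash
python3 r.py
```

```text
8.7333 tcp [0.5595 0.0168 0.2275] tilt [-0.0003  0.0001] ydir 108.9203795314601 F [ 0.41  0.17 -1.75] M [-0.009  0.028  0.068]
rel bar n,b (mm) -6.687497328737654 0.18924534336598106 hook z 0.18989825957755752 qv 0.0031100905091043327 grip 69.26321625709534 0.02352500825259852
```

Request:
{"method": "apply_moves", "body": {"moves": [0,0,0.1,0,0,0,0,0,0.2,0,0,0,0,0,0.3,0,0,0,0,0,0.4,0,0,0,0,0,0.5,0,0,0,0,0,0.58,0,0,0,0,0,0.64,0,0,0,0,0,0.64,0,0,0]}}

```text
clock: 9.4
tcp_pos: [0.5598, 0.0167, 0.244]
orientation: [0.0, -0.164, 0.986, -0.0]
wrist_force: [-0.5, -0.2, -1.8]
finger_gap: 0.0232
grip_force: 69.3
```

Request:
{"method": "apply_moves", "body": {"moves": [0,0,0.04,0,0,0,0,0,0.08,0,0,0,0,0,0.12,0,0,0,0,0,0.16,0,0,0,0,0,0.2,0,0,0,0,0,0.24,0,0,0,0,0,0.24,0,0,0]}}

```text
clock: 9.98
tcp_pos: [0.5595, 0.0168, 0.2493]
orientation: [-0.0, -0.164, 0.986, 0.0]
wrist_force: [-0.2, -0.3, -3.1]
finger_gap: 0.0231
grip_force: 68.8
```

```bash
python3 r.py
```

```text
9.9833 tcp [0.5595 0.0168 0.2493] tilt [-0.0006  0.0001] ydir 108.91908432369904 F [-0.16 -0.32 -3.13] M [-0.037 -0.022 -0.024]
rel bar n,b (mm) -6.724430420798669 0.16346672288279826 hook z 0.21171814239685813 qv 0.0020853865362869192 grip 68.80119323730469 0.023127905013383344
```

Contact is where predicted (hook z 0.2117), so the bar sits in the bend. I'll lift slowly through the rubber lip.

Request:
{"method": "apply_moves", "body": {"moves": [0,0,0.015,0,0,0,0,0,0.03,0,0,0,0,0,0.045,0,0,0,0,0,0.06,0,0,0,0,0,0.075,0,0,0,0,0,0.09,0,0,0,0,0,0.105,0,0,0,0,0,0.12,0,0,0]}}

```text
clock: 10.65
tcp_pos: [0.5595, 0.0169, 0.2524]
orientation: [-0.0, -0.164, 0.986, 0.0]
wrist_force: [1.2, 0.5, -9.4]
finger_gap: 0.0234
grip_force: 68.8
```

```bash
python3 r.py
```

```text
10.65 tcp [0.5595 0.0169 0.2524] tilt [-0.0005  0.0002] ydir 108.92078921496393 F [ 1.21  0.49 -9.38] M [ 0.077 -0.224  0.023]
rel bar n,b (mm) -6.6624689918251905 0.23308303266126287 hook z 0.2148105845564868 qv 0.012108684502190952 grip 68.79038572311401 0.02337742268708676
```

Request:
{"method": "apply_moves", "body": {"moves": [0,0,0.02,0,0,0,0,0,0.04,0,0,0,0,0,0.06,0,0,0,0,0,0.08,0,0,0,0,0,0.1,0,0,0,0,0,0.12,0,0,0]}}

```text
clock: 11.15
tcp_pos: [0.5597, 0.0168, 0.2558]
orientation: [0.0, -0.164, 0.986, 0.0]
wrist_force: [0.1, -1.0, -8.6]
finger_gap: 0.0232
grip_force: 68.8
```

```bash
python3 r.py
```

```text
11.15 tcp [0.5597 0.0168 0.2558] tilt [0.0003 0.0001] ydir 108.9182820272547 F [ 0.05 -0.97 -8.59] M [ 0.12  -0.173  0.022]
rel bar n,b (mm) -6.525611728394169 0.117168253630498 hook z 0.21817159472763334 qv 0.014957701446533939 grip 68.79133701324463 0.023198918150919928
```

Request:
{"method": "apply_moves", "body": {"moves": [0,0,0.03,0,0,0,0,0,0.06,0,0,0,0,0,0.09,0,0,0,0,0,0.12,0,0,0,0,0,0.15,0,0,0,0,0,0.18,0,0,0,0,0,0.21,0,0,0,0,0,0.24,0,0,0,0,0,0.27,0,0,0,0,0,0.3,0,0,0,0,0,0.33,0,0,0,0,0,0.36,0,0,0,0,0,0.39,0,0,0,0,0,0.42,0,0,0,0,0,0.45,0,0,0,0,0,0.48,0,0,0]}}

```text
clock: 12.48
tcp_pos: [0.5597, 0.0168, 0.2677]
orientation: [0.0, -0.164, 0.986, 0.0]
wrist_force: [0.5, 1.0, -6.5]
finger_gap: 0.0233
grip_force: 69.0
```

```bash
python3 r.py
```

```text
12.4833 tcp [0.5597 0.0168 0.2677] tilt [0.     0.0001] ydir 108.91880019471863 F [ 0.53  0.99 -6.54] M [ 0.049 -0.17   0.037]
rel bar n,b (mm) -6.562356939514144 0.11932008974741197 hook z 0.2300576204158448 qv 0.022229880557341323 grip 69.01907444000244 0.02325187053490474
```

Request:
{"method": "apply_moves", "body": {"moves": [0,0,0.1,0,0,0,0,0,0.2,0,0,0,0,0,0.35,0,0,0,0,0,0.5,0,0,0,0,0,0.65,0,0,0,0,0,0.8,0,0,0,0,0,0.95,0,0,0,0,0,1.1,0,0,0,0,0,1.25,0,0,0,0,0,1.4,0,0,0,0,0,1.55,0,0,0,0,0,1.7,0,0,0,0,0,1.85,0,0,0,0,0,2.0,0,0,0,0,0,2.15,0,0,0,0,0,2.3,0,0,0,0,0,2.45,0,0,0,0,0,2.6,0,0,0,0,0,2.75,0,0,0,0,0,2.9,0,0,0]}}

```text
clock: 14.15
tcp_pos: [0.5596, 0.0168, 0.3404]
orientation: [-0.0, -0.164, 0.986, 0.0]
wrist_force: [0.8, -0.0, -5.4]
finger_gap: 0.0232
grip_force: 69.0
```

```bash
python3 r.py
```

```text
14.15 tcp [0.5596 0.0168 0.3404] tilt [-0.      0.0001] ydir 108.91836951553074 F [ 0.84 -0.   -5.43] M [ 0.045 -0.139 -0.046]
rel bar n,b (mm) -6.591789032205167 0.1177741259866661 hook z 0.30284231169924297 qv 0.11967918969005 grip 69.01987195014954 0.023241277190499014
```

Request:
{"method": "apply_moves", "body": {"moves": [0,0,0.15,0,0,0,0,0,0.3,0,0,0,0,0,0.45,0,0,0,0,0,0.6,0,0,0,0,0,0.75,0,0,0,0,0,0.9,0,0,0,0,0,1.1,0,0,0,0,0,1.3,0,0,0,0,0,1.5,0,0,0,0,0,1.75,0,0,0,0,0,2.0,0,0,0,0,0,2.25,0,0,0,0,0,2.5,0,0,0,0,0,2.75,0,0,0,0,0,3.0,0,0,0,0,0,3.3,0,0,0,0,0,3.6,0,0,0,0,0,3.9,0,0,0,0,0,4.2,0,0,0,0,0,4.3,0,0,0]}}

```text
clock: 15.82
tcp_pos: [0.5598, 0.0167, 0.449]
orientation: [0.001, -0.164, 0.986, -0.0]
wrist_force: [-0.8, -0.4, -5.5]
finger_gap: 0.0232
grip_force: 69.2
```

```bash
python3 r.py; python3 - <<'E'
from h import *
import pickle
b=cam('scene','sc5.png');s=status.get_state()['tcp_pos']
u,v=projall(b,[s-[0,0,.17]],False)[0].astype(int);print(u,v)
cv2.imwrite('pics/c5.png',cv2.resize(b['image'][max(v-80,0):v+90,u-70:u+70],None,fx=3,fy=3,interpolation=cv2.INTER_CUBIC))
E
```

```text
15.8167 tcp [0.5598 0.0167 0.449 ] tilt [ 0.0017 -0.0001] ydir 108.91664750537792 F [-0.84 -0.36 -5.5 ] M [ 0.021 -0.01  -0.005]
rel bar n,b (mm) -6.431825835374582 0.03108951100872838 hook z 0.4113945120663873 qv 0.09197766877994963 grip 69.21797633171082 0.02324773476838114
358 196
```

View pics/c5.png

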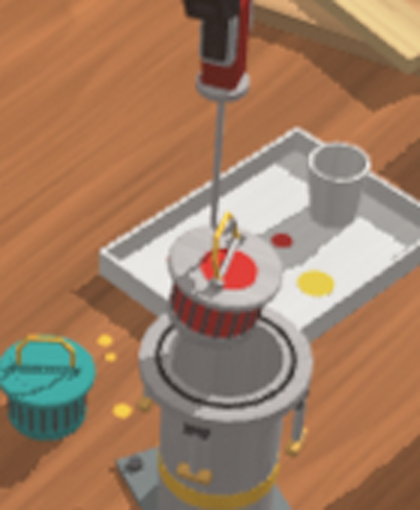

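The element hangs clear of the pot mouth with a slight tilt, its cap at about (225,265) in the crop. The loop is in the hook. Now to the tray.

Request:
{"method": "apply_moves", "body": {"moves": [-0.06,0.09,0,0,0,0,-0.17,0.26,0,0,0,0,-0.35,0.51,0,0,0,0,-0.58,0.85,0,0,0,0,-0.86,1.28,0,0,0,0,-1.21,1.79,0,0,0,0,-1.61,2.39,0,0,0,0,-2.01,2.99,0,0,0,0,-2.47,3.67,0,0,0,0,-2.93,4.35,0,0,0,0,-3.39,5.03,0,0,0,0,-3.85,5.72,0,0,0,0,-4.25,6.31,0,0,0,0,-4.66,6.91,0,0,0,0,-5,7.42,0,0,0,0,-5.29,7.85,0,0,0,0,-5.52,8.19,0,0,0,0,-5.64,8.36,0,0,0,0,-5.72,8.49,0,0,0,0,-5.75,8.53,0,0,0,0]}}

```text
clock: 17.53
tcp_pos: [0.4154, 0.2305, 0.4477]
orientation: [0.0, -0.165, 0.986, 0.0]
wrist_force: [0.3, -0.5, -5.0]
finger_gap: 0.0234
grip_force: 69.0
```

```bash
python3 r.py
```

```text
17.5333 tcp [0.4154 0.2305 0.4477] tilt [0.0003 0.0002] ydir 108.96466270860145 F [ 0.25 -0.49 -5.01] M [-0.069 -0.021 -0.018]
rel bar n,b (mm) -73.39079761792432 249.17529851495638 hook z 0.41010217486978573 qv 0.020458437030672055 grip 69.00988340377808 0.023361492771811265
```

Request:
{"method": "apply_moves", "body": {"moves": [0,0,-0.1,0,0,0,0,0,-0.3,0,0,0,0,0,-0.6,0,0,0,0,0,-1.0,0,0,0,0,0,-1.5,0,0,0,0,0,-2.0,0,0,0,0,0,-2.5,0,0,0,0,0,-3,0,0,0,0,0,-3.5,0,0,0,0,0,-4,0,0,0,0,0,-4.5,0,0,0,0,0,-5,0,0,0,0,0,-5.5,0,0,0,0,0,-5.9,0,0,0,0,0,-6.3,0,0,0,0,0,-6.6,0,0,0,0,0,-6.85,0,0,0,0,0,-7,0,0,0,0,0,-7.1,0,0,0,0,0,-7.1,0,0,0]}}

```text
clock: 19.2
tcp_pos: [0.4158, 0.23, 0.2698]
orientation: [-0.0, -0.164, 0.986, 0.0]
wrist_force: [0.2, -0.2, -5.5]
finger_gap: 0.0234
grip_force: 69.0
```

```bash
python3 r.py
```

```text
19.2 tcp [0.4158 0.23   0.2698] tilt [-0.0003 -0.    ] ydir 108.921268639527 F [ 0.22 -0.23 -5.53] M [-0.01   0.031  0.002]
rel bar n,b (mm) -73.12250590451089 248.57815575066283 hook z 0.2322127788160819 qv 0.01745795012637078 grip 69.02443528175354 0.02339656734535305
```

Request:
{"method": "apply_moves", "body": {"moves": [0,0,-0.05,0,0,0,0,0,-0.1,0,0,0,0,0,-0.15,0,0,0,0,0,-0.2,0,0,0,0,0,-0.25,0,0,0,0,0,-0.3,0,0,0,0,0,-0.35,0,0,0,0,0,-0.4,0,0,0,0,0,-0.45,0,0,0,0,0,-0.5,0,0,0,0,0,-0.55,0,0,0,0,0,-0.6,0,0,0,0,0,-0.65,0,0,0,0,0,-0.7,0,0,0,0,0,-0.75,0,0,0,0,0,-0.8,0,0,0,0,0,-0.85,0,0,0,0,0,-0.9,0,0,0,0,0,-0.95,0,0,0,0,0,-1.0,0,0,0]}}

```text
clock: 20.87
tcp_pos: [0.4159, 0.23, 0.2454]
orientation: [0.0, -0.164, 0.986, 0.0]
wrist_force: [-0.1, 0.1, -1.6]
finger_gap: 0.0233
grip_force: 69.3
```

```bash
python3 r.py
```

```text
20.8667 tcp [0.4159 0.23   0.2454] tilt [0.0003 0.0002] ydir 108.92176428564112 F [-0.08  0.15 -1.56] M [-0.128  0.348 -0.021]
rel bar n,b (mm) -73.06294903680627 248.5669342762537 hook z 0.2077633264437572 qv 0.03597777810897875 grip 69.30113196372986 0.023261709801411797
```

Request:
{"method": "apply_moves", "body": {"moves": [0,0,-0.03,0,0,0,0,0,-0.06,0,0,0,0,0,-0.06,0,0,0]}}

```text
clock: 21.12
tcp_pos: [0.4159, 0.23, 0.2437]
orientation: [0.0, -0.164, 0.986, 0.0]
wrist_force: [-1.0, -0.5, -1.9]
finger_gap: 0.0232
grip_force: 69.5
```

```bash
python3 r.py
```

```text
21.1167 tcp [0.4159 0.23   0.2437] tilt [0.0002 0.0002] ydir 108.91597499193553 F [-1.04 -0.47 -1.94] M [-0.128  0.354 -0.02 ]
rel bar n,b (mm) -73.08669290238062 248.5440278066685 hook z 0.20613854737713017 qv 0.002346004857120653 grip 69.46519374847412 0.02318554052326679
```

Request:
{"method": "apply_moves", "body": {"moves": [-0.05,-0.017,0,0,0,0,-0.1,-0.034,0,0,0,0,-0.15,-0.05,0,0,0,0,-0.15,-0.05,0,0,0,0]}}

```text
clock: 21.45
tcp_pos: [0.4118, 0.2287, 0.2435]
orientation: [-0.0, -0.164, 0.986, 0.0]
wrist_force: [-0.6, -0.6, -1.8]
finger_gap: 0.0233
grip_force: 69.5
```

```bash
python3 r.py
```

```text
21.45 tcp [0.4118 0.2287 0.2435] tilt [-0.0003  0.    ] ydir 108.92443840797675 F [-0.56 -0.65 -1.84] M [-0.09   0.3   -0.011]
rel bar n,b (mm) -77.38439724513698 248.64432318069262 hook z 0.205906119600634 qv 0.004952621302587538 grip 69.48068618774414 0.023305322238139782
```

Request:
{"method": "apply_moves", "body": {"moves": [-0.05,-0.017,-0.02,0,0,0,-0.1,-0.034,-0.04,0,0,0,-0.15,-0.05,-0.06,0,0,0,-0.15,-0.05,-0.08,0,0,0,-0.15,-0.05,-0.08,0,0,0]}}

```text
clock: 21.87
tcp_pos: [0.4082, 0.2275, 0.2415]
orientation: [-0.0, -0.164, 0.986, -0.0]
wrist_force: [-2.1, -0.6, -1.0]
finger_gap: 0.0234
grip_force: 69.5
```

```bash
python3 r.py
```

```text
21.8667 tcp [0.4082 0.2275 0.2415] tilt [-0.0003 -0.    ] ydir 108.9223019323708 F [-2.07 -0.59 -0.98] M [-0.216  0.462 -0.061]
rel bar n,b (mm) -81.21256142526018 248.64831865907618 hook z 0.20393712549003254 qv 0.004311094896099546 grip 69.53708410263062 0.023414060725351463
```

```bash
python3 - <<'E'
from h import *
import pickle
b=cam('scene');a=cam('top');w=cam('wrist');pickle.dump((a,b,w),open('c6.pkl','wb'));s=status.get_state()['tcp_pos']
def crop(d,f,z,hw,hh,W,H):
    u,v=projall(d,[s-[0,0,z]],f)[0].astype(int);u=min(max(u,hw),640-hw);v=min(max(v,hh),480-hh);print(u-hw,v-hh)
    return cv2.resize(d['image'][v-hh:v+hh,u-hw:u+hw],(W,H),interpolation=cv2.INTER_CUBIC)
c1=crop(b,False,.16,50,75,400,600);c2=crop(a,False,.16,50,37,400,296);c3=crop(w,True,.16,100,76,400,304)
cv2.imwrite('pics/c6.png',np.hstack([c1,np.vstack([c2,c3])]))
E
```

```text
308 111
150 263
216 143
```

View pics/c6.png

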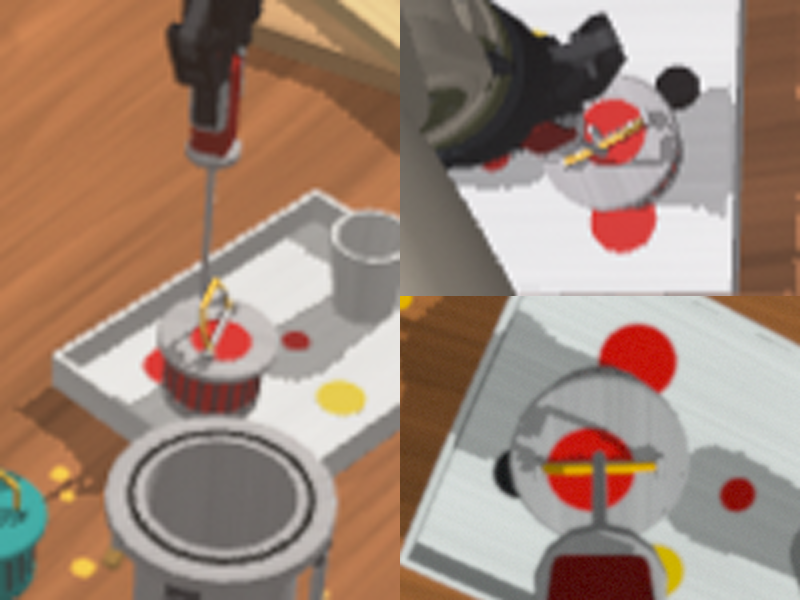

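The element stands in the tray with the bar in the J: wrist panel cap centre is (600,455) and bar centre is (600,468). I'll work out the tilt.

```bash
python3 - <<'E'
from h import *
import pickle
a,b,w=pickle.load(open('c6.pkl','rb'));s=status.get_state()['tcp_pos'];n=np.array([.9455,.3256])
for nm,(x,y),zs in [('cap',(600,455),(.054,.058,.064)),('capnear(+n)',(600,541),(.05,.058)),('capfar(-n)',(600,369),(.058,.07)),('bar',(600,468),(.086,.09,.095,.1)),('capL',(511,455),(.058,)),('capR',(689,455),(.058,))]:
    for z in zs:
        p=w_at_z(w,216+(x-400)/2,143+(y-296)/2,z);print(nm,z,np.round(p,4),'n rel shank',round(1e3*(p-s)[:2]@n,1),'b',round(1e3*(p-s)[:2]@[-n[1],n[0]],1))
# top panel: red tray dots etc; cap edges
E
python3 r.py
```

```text
cap 0.054 [0.4182 0.2307 0.054 ] n rel shank 10.2 b -0.1
cap 0.058 [0.4171 0.2304 0.058 ] n rel shank 9.1 b -0.1
cap 0.064 [0.4154 0.2298 0.064 ] n rel shank 7.4 b -0.1
capnear(+n) 0.05 [0.4594 0.2449 0.05  ] n rel shank 53.8 b -0.2
capnear(+n) 0.058 [0.4562 0.2438 0.058 ] n rel shank 50.5 b -0.2
capfar(-n) 0.058 [0.3804 0.2178 0.058 ] n rel shank -29.6 b -0.1
capfar(-n) 0.07 [0.3785 0.2172 0.07  ] n rel shank -31.6 b -0.1
bar 0.086 [0.4146 0.2296 0.086 ] n rel shank 6.5 b -0.1
bar 0.09 [0.4134 0.2292 0.09  ] n rel shank 5.3 b -0.1
bar 0.095 [0.412  0.2287 0.095 ] n rel shank 3.7 b -0.1
bar 0.1 [0.4105 0.2282 0.1   ] n rel shank 2.2 b -0.0
capL 0.058 [0.4299 0.1927 0.058 ] n rel shank 9.0 b -39.9
capR 0.058 [0.4041 0.2679 0.058 ] n rel shank 9.0 b 39.6
22.0167 tcp [0.4084 0.2275 0.2416] tilt [0.0001 0.0001] ydir 108.91942679796081 F [-0.52 -0.61 -1.41] M [-0.158  0.416 -0.028]
rel bar n,b (mm) -80.93403064134321 248.63529072170908 hook z 0.2040491171435619 qv 0.0023771954869668387 grip 69.53574299812317 0.023058303825770225
```

Request:
{"method": "apply_moves", "body": {"moves": [-0.06,-0.02,-0.04,0,0,0,-0.12,-0.04,-0.08,0,0,0,-0.18,-0.06,-0.12,0,0,0,-0.24,-0.08,-0.16,0,0,0,-0.3,-0.1,-0.2,0,0,0,-0.3,-0.1,-0.2,0,0,0]}}

```text
clock: 22.52
tcp_pos: [0.4009, 0.2251, 0.2365]
orientation: [0.0, -0.164, 0.986, 0.0]
wrist_force: [0.7, 0.4, -2.2]
finger_gap: 0.0233
grip_force: 69.6
```

```bash
python3 r.py
```

```text
22.5167 tcp [0.4009 0.2251 0.2365] tilt [0.0006 0.0005] ydir 108.92074365710168 F [ 0.68  0.41 -2.15] M [-0.006  0.005  0.022]
rel bar n,b (mm) -88.78565689215883 248.77656224573587 hook z 0.1988967777814737 qv 0.010320344149203999 grip 69.59731221199036 0.023269724337525586
```

```bash
cat > y.py <<'E'
from h import *
w=cam('wrist');s=status.get_state()['tcp_pos'];n=np.array([.9455,.3256])
c=projall(w,[s-[0,0,.15]],True)[0]
h=cv2.cvtColor(w['image'],cv2.COLOR_BGR2HSV).astype(int)
m=(abs(h[...,0]-23)<7)&(h[...,1]>150)&(h[...,2]>120);m=m.astype(np.uint8)
N,l,S,C=cv2.connectedComponentsWithStats(m)
print('hook bend px',c)
for k in range(1,N):
    if S[k,4]>15 and np.hypot(*(C[k]-c))<80:
        for z in(.086,.09):
            p=w_at_z(w,*C[k],z);print(S[k],C[k].round(1),z,np.round(p,4),'n',round(1e3*(p-s)[:2]@n,1),'b',round(1e3*(p-s)[:2]@[-n[1],n[0]],1))
g=cv2.cvtColor(w['image'],cv2.COLOR_BGR2GRAY)
cir=cv2.HoughCircles(cv2.GaussianBlur(g,(5,5),1),cv2.HOUGH_GRADIENT,1,40,param1=80,param2=15,minRadius=33,maxRadius=55)
if cir is not None:
    for x,y,r in cir[0]:
        if np.hypot(x-c[0],y-c[1])<60: p=w_at_z(w,x,y,.058);print('circ',x,y,r,p.round(4),'n',round(1e3*(p-s)[:2]@n,1),'b',round(1e3*(p-s)[:2]@[-n[1],n[0]],1))
E
python3 y.py
```

```text
hook bend px [316.03966783 223.31516442]
[287 230  26   6 112] [300.1 232.7] 0.086 [0.4128 0.2156 0.086 ] n 8.0 b -12.8
[287 230  26   6 112] [300.1 232.7] 0.09 [0.4115 0.2154 0.09  ] n 6.7 b -12.6
[319 230  24   6 116] [329.5 232.3] 0.086 [0.4048 0.2378 0.086 ] n 7.7 b 10.8
[319 230  24   6 116] [329.5 232.3] 0.09 [0.4037 0.2373 0.09  ] n 6.4 b 10.7
[348 278   9  20 117] [352.4 287.6] 0.086 [0.4451 0.273  0.086 ] n 57.2 b 31.0
[348 278   9  20 117] [352.4 287.6] 0.09 [0.4434 0.272  0.09  ] n 55.3 b 30.5
circ 317.5 230.5 42.3 [0.4148 0.2312 0.058 ] n 15.0 b 1.2
circ 278.5 255.5 50.0 [0.4487 0.2055 0.058 ] n 38.6 b -34.1
```

Request:
{"method": "apply_moves", "body": {"moves": [0,0,-0.12,0,0,0,0,0,-0.24,0,0,0,0,0,-0.36,0,0,0,0,0,-0.48,0,0,0,0,0,-0.57,0,0,0,0,0,-0.57,0,0,0]}}

```text
clock: 23.07
tcp_pos: [0.4006, 0.2249, 0.2216]
orientation: [-0.001, -0.164, 0.986, -0.0]
wrist_force: [-0.9, -0.2, -0.2]
finger_gap: 0.0232
grip_force: 69.6
```

```bash
python3 r.py
```

```text
23.0667 tcp [0.4006 0.2249 0.2216] tilt [-0.0011 -0.0002] ydir 108.91682790744514 F [-0.89 -0.25 -0.24] M [-0.027  0.009  0.03 ]
rel bar n,b (mm) -89.21366539631553 248.72534043299987 hook z 0.1840156155179208 qv 0.010496241074330547 grip 69.58809614181519 0.02322628074951691
```

Request:
{"method": "apply_moves", "body": {"moves": [-0.1,-0.034,0,0,0,0,-0.25,-0.086,0,0,0,0,-0.4,-0.138,0,0,0,0,-0.55,-0.19,0,0,0,0,-0.7,-0.24,0,0,0,0,-0.8,-0.275,0,0,0,0,-0.8,-0.275,0,0,0,0]}}

```text
clock: 23.65
tcp_pos: [0.3802, 0.218, 0.2225]
orientation: [-0.0, -0.164, 0.986, 0.0]
wrist_force: [-0.8, 0.2, -1.8]
finger_gap: 0.023
grip_force: 69.6
```

```bash
python3 r.py; python3 y.py
```

```text
23.65 tcp [0.3802 0.218  0.2225] tilt [-0.0001  0.0001] ydir 108.92461036474141 F [-0.79  0.2  -1.79] M [0.024 0.029 0.008]
rel bar n,b (mm) -110.73288265580962 248.78540778175366 hook z 0.18487586684635365 qv 0.011655385597310098 grip 69.57874417304993 0.02298614905363806
hook bend px [316.03152078 223.75660239]
[337 261   7   5  25] [340.1 263.2] 0.086 [0.4012 0.2452 0.086 ] n 28.3 b 19.0
[337 261   7   5  25] [340.1 263.2] 0.09 [0.3998 0.2444 0.09  ] n 26.7 b 18.7
[287 262   7   5  23] [289.5 264.3] 0.086 [0.4151 0.2078 0.086 ] n 29.3 b -20.9
[287 262   7   5  23] [289.5 264.3] 0.09 [0.4134 0.2076 0.09  ] n 27.6 b -20.6
circ 316.5 262.5 46.3 [0.4176 0.2312 0.058 ] n 39.2 b 0.3
circ 355.5 230.5 48.9 [0.3794 0.2528 0.058 ] n 10.2 b 33.3
circ 314.5 197.5 44.3 [0.3638 0.211  0.058 ] n -18.2 b -1.3
```

Request:
{"method": "apply_moves", "body": {"moves": [0,0,0.5,0,0,0,0,0,1.3,0,0,0,0,0,2.4,0,0,0,0,0,3.6,0,0,0,0,0,4.8,0,0,0,0,-0.4,5.8,0,0,0,0.3,-1.4,6,0,0,-0.1,0.5,-2.8,6,0,0,-0.2,0.6,-4.2,6,0,0,-0.3,0.6,-5.6,6,0,0,-0.4,0.6,-7,6,0,0,-0.5,0.6,-8.4,6,0,0,-0.6,0.6,-9.8,6,0,0,-0.7,0.4,-11.2,6,0,0,-0.8,0.2,-12.6,6,0,0,-0.82,0,-14,6,0,0,-0.82,-0.2,-15.4,6,0,0,-0.82,-0.24,-16.6,6,0,0,-0.82,-0.24,-17.4,6,0,0,-0.82,-0.24,-17.4,6,0,0,-0.82]}}

```text
clock: 25.37
tcp_pos: [0.375, -0.2207, 0.3716]
orientation: [0.0, 0.245, 0.97, -0.001]
wrist_force: [0.2, -0.1, -1.4]
finger_gap: 0.0235
grip_force: 69.7
```

Request:
{"method": "apply_moves", "body": {"moves": [0,0,0,0,0,0,0,0,0,0,0,0,0,0,0,0,0,0]}}

```text
clock: 25.62
tcp_pos: [0.3749, -0.216, 0.3725]
orientation: [0.0, 0.242, 0.97, 0.0]
wrist_force: [-0.3, -0.4, -2.2]
finger_gap: 0.023
grip_force: 69.7
```

```bash
python3 r.py
```

```text
25.6167 tcp [ 0.3749 -0.216   0.3725] tilt [0.0001 0.0003] ydir 61.99741845546122 F [-0.27 -0.43 -2.16] M [-0.017  0.004  0.035]
rel bar n,b (mm) -257.0174109536581 -159.8170842140283 hook z 0.3348604333505839 qv 0.010008653727565174 grip 69.67119812965393 0.023044855787252193
```

Request:
{"method": "apply_moves", "body": {"moves": [-0.03,-0.05,-1,0,0,0,-0.03,-0.05,-2.3,0,0,0,-0.03,-0.05,-3.7,0,0,0,-0.03,-0.05,-5.1,0,0,0,-0.03,-0.05,-6.4,0,0,0,-0.03,-0.05,-7.4,0,0,0,-0.03,-0.05,-7.75,0,0,0,-0.03,-0.05,-7.75,0,0,0,-0.03,-0.05,-7.75,0,0,0,-0.03,-0.05,-7.75,0,0,0]}}

```text
clock: 26.45
tcp_pos: [0.3753, -0.2187, 0.1805]
orientation: [0.001, 0.242, 0.97, -0.001]
wrist_force: [-0.0, 0.6, -0.6]
finger_gap: 0.023
grip_force: 69.5
```

```bash
python3 r.py
```

```text
26.45 tcp [ 0.3753 -0.2187  0.1805] tilt [ 0.0025 -0.002 ] ydir 61.982432133013404 F [-0.01  0.61 -0.57] M [-0.03   0.021  0.025]
rel bar n,b (mm) -257.4959966210886 -162.46676589585027 hook z 0.14291543970296108 qv 0.007269192035138402 grip 69.51886296272278 0.022964376936396518
```

Request:
{"method": "apply_moves", "body": {"moves": [0.5,-0.1,0,0,0,0,1.1,-0.22,0,0,0,0,1.7,-0.34,0,0,0,0,2.3,-0.46,0,0,0,0,2.8,-0.56,0,0,0,0,3.12,-0.63,0,0,0,0,3.12,-0.63,0,0,0,0,3.12,-0.63,0,0,0,0]}}

```text
clock: 27.12
tcp_pos: [0.4525, -0.2341, 0.1794]
orientation: [0.0, 0.242, 0.97, -0.0]
wrist_force: [-0.7, 1.3, -1.6]
finger_gap: 0.0231
grip_force: 69.6
```

```bash
python3 r.py
```

```text
27.1167 tcp [ 0.4525 -0.2341  0.1794] tilt [ 0.0007 -0.0007] ydir 61.95871899702477 F [-0.7   1.26 -1.59] M [ 0.043  0.007 -0.03 ]
rel bar n,b (mm) -189.56653043984355 -202.18030759989654 hook z 0.14177541997189763 qv 0.03134620748194115 grip 69.59742665290833 0.023050349352336658
```

Now lower about 6.5 mm onto the plate.

Request:
{"method": "apply_moves", "body": {"moves": [0.03,0,-0.08,0,0,0,0.03,0,-0.16,0,0,0,0.03,0,-0.22,0,0,0,0.03,0,-0.25,0,0,0,0.03,0,-0.25,0,0,0]}}

```text
clock: 27.53
tcp_pos: [0.4523, -0.2337, 0.1726]
orientation: [-0.0, 0.243, 0.97, 0.0]
wrist_force: [-2.1, 0.8, 3.6]
finger_gap: 0.0234
grip_force: 69.9
```

```bash
python3 r.py
```

```text
27.5333 tcp [ 0.4523 -0.2337  0.1726] tilt [-0.0003  0.0001] ydir 61.924377567254645 F [-2.11  0.77  3.62] M [ 0.248  0.401 -0.027]
rel bar n,b (mm) -189.60218077710076 -201.75287415498815 hook z 0.13504540293418946 qv 0.0027479410997017636 grip 69.94604229927063 0.023445036580458885
```

Request:
{"method": "apply_moves", "body": {"moves": [0,0,0,0,0,0,0,0,0,0,0,0,0,0,0,0,0,0,0,0,0,0,0,0,0,0,0,0,0,0,0,0,0,0,0,0,0,0,0,0,0,0,0,0,0,0,0,0], "claw": 100}}

```text
clock: 28.2
tcp_pos: [0.4529, -0.2338, 0.1723]
orientation: [0.0, 0.242, 0.97, 0.0]
wrist_force: [-0.2, -0.5, 0.3]
finger_gap: 0.0852
grip_force: 0.0
```

Request:
{"method": "apply_moves", "body": {"moves": [0,0,0.5,0,0,0,0,0,1.3,0,0,0,0,0,2.5,0,0,0,0,0,4,0,0,0,0,0,5.2,0,0,0,0,0,5.2,0,0,0,0,0,5.2,0,0,0,0,0,5.2,0,0,0]}}

```text
clock: 28.87
tcp_pos: [0.4528, -0.2338, 0.3019]
orientation: [-0.0, 0.242, 0.97, 0.0]
wrist_force: [-0.8, 0.6, -0.7]
finger_gap: 0.085
grip_force: 0.0
```

```bash
python3 - <<'E'
from h import *
st()
a=cam('top','top9.png');b=cam('scene','sc9.png');w=cam('wrist','w9.png')
import pickle
a0,b0=pickle.load(open('c1.pkl','rb'))
g=(.452,-.237)
for d,d0,f,bx in [(b,b0,False,(220,260,250,300)),]:
    print(fitbox(d,f,bx,g,.141,.203),fitbox(d0,f,bx,g,.141,.203))
u=slice(215,260),
def dif(p,q,r): 
    y0,y1,x0,x1=r;return np.abs(p['image'][y0:y1,x0:x1].astype(int)-q['image'][y0:y1,x0:x1]).mean()
print('scene hook',dif(b,b0,(255,300,215,265)),'stirrer',dif(b,b0,(275,325,180,215)))
# cap circle in top & scene views at tray
h=cv2.cvtColor(a['image'],cv2.COLOR_BGR2HSV);m=((abs(h[...,0].astype(int)-23)<8)&(h[...,1]>130)&(h[...,2]>110)).astype(np.uint8)
N,l,S,C=cv2.connectedComponentsWithStats(m)
for k in range(1,N):
    if 120<C[k][0]<240 and 250<C[k][1]<340 and S[k,4]>6: print('yellow',S[k],C[k],at_z(a,*C[k],.09))
c=cv2.HoughCircles(cv2.resize(cv2.GaussianBlur(cv2.cvtColor(a['image'],cv2.COLOR_BGR2GRAY),(3,3),0)[250:345,115:245],None,fx=4,fy=4),cv2.HOUGH_GRADIENT,1,60,param1=100,param2=25,minRadius=60,maxRadius=95)
if c is not None:
    for x,y,r in c[0][:4]: print('circ',at_z(a,115+x/4,250+y/4,.058),r)
E
```

```text
clock 28.8667
joint_pos [-6.3430e-01  1.7490e-01  1.7700e-02  1.4139e+00  1.0000e-04 -1.4450e-01]
qvel [-0.0017  0.0136 -0.0311 -0.0033  0.0016 -0.0002]
tau [ 3.56000e-02 -4.17077e+01  3.12709e+01  3.72000e-02  6.00000e-04
  0.00000e+00]
tcp_pos [ 0.4528 -0.2338  0.3019]
orientation [-1.000e-04  2.424e-01  9.702e-01  1.000e-04]
wrist_force [-0.801   0.5725 -0.7232]
ft_torque [-0.0352 -0.0196  0.0146]
grip_force 0.0
finger_gap 0.085
(array([ 0.45094738, -0.23162651, -0.6550349 ]), np.float64(53.1875), np.int64(301)) (array([ 0.45296107, -0.23433508, -0.64829959]), np.float64(50.0), np.int64(306))
scene hook 4.276592592592593 stirrer 3.4287619047619047
yellow [176 271  13  12 126] [182.20634921 276.65079365] [0.46720014 0.26212992 0.09      ]
yellow [193 295  18  11  30] [200.9        301.03333333] [0.4058764 0.2240637 0.09     ]
```

```bash
python3 -c "
from h import *
print(job.hand_in())"
```

```text
the job is handed in; nothing more can be done
None
```

The job is handed in at about 29 s on the robot's clock: the element stands in the free part of the drip tray, off the hook, and the hook hangs back in its rack slot. The hand-in call gave no verdict, so this rests on my last camera and force readings.

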